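Slide the label plate out past the end of the ledge

ROBOT

A 6-joint arm with a two-finger parallel gripper is mounted at the origin on the work surface. World frame = base frame: x ahead of the robot, y to its left, z up, the work surface at z = 0. Lengths are in m, angles in rad, forces in N, time in s.
With the tool pointing down it reaches from about 0.3 to 0.85 m from the base axis. Payload 4.2 kg.
Tool frame: the origin (TCP) lies at the very end of the fingers, on their centre line; the grasp point (between the pads) lies 19 mm behind it; z points along the fingers, y is the line along which they close (so a half turn about z gives the same grasp; the last joint's range is limited). The gripper opens to 91 mm and grips with 3 to 60 N. Pads are 32 mm wide; open, the fingers measure 118 mm over their backs; the gripper's body (76 mm by 178 mm) begins 60 mm behind the grasp point.
Start: joints at [-1.235, 0.32, 1.565, -0, 1.257, -0.02], TCP at [0.2, -0.539, 0.214] pointing down, gripper open.
Joint ranges: [-3.11, 3.11], [-0.84, 2.01], [0.21, 2.61], [-1.34, 4.49], [0.05, 2.63], [-2.56, 2.56]. Speed limits (rad/s): [2.57, 2.57, 3.14, 3.14, 3.14, 3.14].

INTERFACE

Orientations are given as [roll, pitch, yaw] about the fixed x, y, z axes, in that order (R = Rz(yaw) Ry(pitch) Rx(roll)).
In Python, from cell import robot, imaging, models gives the robot as it stands. The module is installed in compiled form; this text tells all that it offers.
- The arm moves only by the shell command python3 -m creep 'ROWS' [OPENING] [FORCE]. ROWS is text: rows parted by semicolons, each of 6 numbers parted by spaces: the shift along the world's x, y, z in cm, then the turn, a rotation vector about the world's x, y, z in rad. A call has 1 to 12 rows; each row shifts and turns the commanded pose from where the row before left it; what a row does not reach is not made up. A row lasts 1/10 s, in which the tool goes at most 50 mm and 8.59 degrees, less where a joint would pass 70% of its speed; a pose out of reach is approached as far as the arm can. A call is refused whole if a number of a shift passes 5 or a number of a turn 0.15, either way. A call with a gripper value outside its range is refused whole. OPENING is the finger opening in cm, from 0 to 9.12, set as the call begins (- or left out, the last holds). The fingers move at their own pace and stop on an object; FORCE is the grip in N (left out, the last holds). Time passes only in rows, so rows that do not move let the fingers close. It gives the time, the measured TCP pose, the force, the opening and the grip force at its end, in the units of the state.
- robot.read_state(): the state, without advancing time (a new reading comes with each control period).
- imaging.read_camera(name): name is "scene" or "top"; returns (picture, depth): 480x640x3 uint8, red, green, blue; 480x640 float32, m along the optical axis (not along the pixel's ray), 0 where there is no reading.
- imaging.get_calibration(name): a dict with "vfov" (degrees; the focal length in pixels is half the picture's height over the tangent of half this angle, whatever the lens; pixels are square), "cx", "cy" (the principal point, pixels), "world_from_camera" (4x4, takes a point from camera to world coordinates). Camera axes: x right, y up, looking along -z (the intrinsics and any distortion apply to the point x, -y, -z); pixel columns grow to the right and rows downward; lengths in m; the calibration is good to about 2 mm. A picture is of the moment at which its call begins. get_calibration takes no time and is no camera call.
- robot.close_job(): hands the job in; it is judged then, once.
Trained networks look in the newest picture that a camera, given by its name, has taken for a name from the list of things; names that differ only in an ending like _2 or _b are one class to them, and where a whole thing is asked for, a point or a joint stands for the part that bears it (a point fixed in the world has none). Each returns a list of dicts, best first, with "p" (0 to 1); they miss things now and then, are a little off and sometimes report something else, mostly with a low value. They report only what shows in the picture. A call takes as long as a camera call. They do not tell look-alikes from the thing itself.
- models.regions_of(camera, query): "region" (480x640 bool, what is visible of it) and "centre" ([column, row] in pixels, amid what is visible of it).
- models.tip_of(camera, query): "centre" ([column, row] in pixels: a listed point, or the origin of a listed thing).
The state is a dict: "time": time; "q": joint angles; "dq": joint speeds; "joint_efforts": joint torques, N m; "position": TCP position; "tool_rot": TCP orientation; "force": force on the tool from outside, world axes, zero at the start; "wrist_torque": the same for the moment, N m; "grip_width": finger opening in m; "grip_force": force on a finger pad.
Only numpy, scipy, OpenCV 4.12 (cv2) and the standard library are available. Lean on these libraries where they do the work, as an engineer would, in place of code of your own. Each camera call takes 0.05 s, during which the arm holds its last target. There are 200 camera calls.

TASK

The brass-faced label plate lies flat on the low wooden ledge. With the fingertips, gently push it straight along the rail towards the end of the ledge where the carved figure stands, until about a third of its length sticks out past that end and its edge shows. Do not lift, tip or pinch the plate, leave it lying flat and square on the ledge, and leave the carving, the pot of chisels, the gouge and the sanding block where they are.

Things in the scene. Friction and masses are not known exactly. Their poses are not given: they have to be found in the camera images.
- ledge: Fixed dark plank on two feet, 120 mm (x) by 260 mm long (y). Origin: centre of its footprint on the bench, z up; flat top 70 mm above the bench. A rail 20 mm thick, rising 18 mm above the top, runs along the whole side nearest the robot, inner face at x = -40 mm. Both ends (y = +130, -130 mm) are open with nothing beneath what sticks out.
- end_left (a point): Point on the plank's top at the middle of the ledge's +y end (the robot's left).
- end_right (a point): Point on the plank's top at the middle of the ledge's -y end (the robot's right).
- label_plate: Loose plate, 75 mm (x) by 120 mm long (y) by 8 mm thick: pale wooden back, brass face on top, a dark dot in each corner; about 0.3 kg. Origin: centre of its underside, z up. It lies near the ledge's middle, its length along the ledge, a few mm off the rail; it slides with friction and would tip off with half its length out.
- carving: Loose small carved wooden figure, pale, on a dark 70 mm square plinth, 163 mm tall, standing on the bench some way beyond one end of the ledge (either end). Origin at the centre of its underside. Its end of the ledge is the one to use.
- chisel_pot: Loose blue round pot, 72 mm across, with wooden chisel handles sticking up to about 180 mm, standing beyond the other end of the ledge. Origin at the centre of its underside.
- gouge: Loose gouge lying on the bench beyond the ledge as seen from the robot: 24 mm wide, 23 mm high, wooden handle from y = -100 to +10 mm and steel blade to y = +120 mm. Origin under the handle's front end.
- sanding_block: Loose cork block, 50 x 90 x 35 mm, on the bench beyond the ledge as seen from the robot. Origin at the centre of its underside.
Things that resemble listed ones, but are neither listed nor needed, are in the scene too. Of the things like the label_plate, leave any that is orange, pink or red; of the rest the larger one is meant.

How it is judged:
By the outcome, as a careful person would: the job done as asked, in the order asked, and still so for the second after the job is handed in, with the robot touching nothing.
It also fails if it takes over 42 s, if anything falls off the work surface, if the arm or the gripper's body presses on something with over 40 N, if the wrist force passes 120 N, or if a joint passes its speed limit or range.

## Working session

There is one attempt and no reset: what is moved stays moved. The work goes in short steps, Python scripts to look and compute and a shell command to move; the robot and the scene stay as the last step left them, time stands still between calls to the robot, and variables do not carry over. Pictures are saved under pics/ and viewed, at most 10 in all, crops included, and the job is handed in when it is done.

```bash
mkdir -p pics; cat > h.py <<'E'
import numpy as np, cv2
from cell import robot, imaging, models
def cloud(cam,d):
    c=imaging.get_calibration(cam); f=240/np.tan(np.radians(c["vfov"]/2))
    v,u=np.mgrid[0:480,0:640]
    P=np.stack([(u-c["cx"])/f*d,-(v-c["cy"])/f*d,-d,np.ones_like(d)],-1)
    return (P@np.array(c["world_from_camera"]).T)[...,:3]
E
python3 - <<'E'
from h import *
for cam in ("scene","top"):
    p,d=imaging.read_camera(cam); cv2.imwrite(f"pics/{cam}0.png",p[...,::-1]); W=cloud(cam,d)
    c=imaging.get_calibration(cam); print(cam,{k:np.round(v,3).tolist() for k,v in c.items()})
    for n in ("label_plate","ledge","carving","chisel_pot","gouge","sanding_block"):
        for r in models.regions_of(cam,n):
            m=r["region"]&(d>0); 
            if m.sum()==0: continue
            X=W[m]; print(n,round(r["p"],2),np.round(r["centre"]),m.sum(),np.round(np.percentile(X,[2,50,98],axis=0),3).tolist())
E
```

```text
scene {'vfov': 43.01, 'cx': 324.26, 'cy': 237.142, 'world_from_camera': [[-0.548, -0.668, 0.503, 1.12], [0.836, -0.429, 0.342, 0.429], [-0.013, 0.608, 0.793, 1.058], [0.0, 0.0, 0.0, 1.0]]}
label_plate 0.95 [405. 253.] 903 [[0.354, 0.097, -0.002], [0.39, 0.142, 0.004], [0.425, 0.182, 0.008]]
label_plate 0.72 [285. 179.] 1154 [[0.308, -0.244, -0.002], [0.363, -0.198, 0.006], [0.412, -0.156, 0.011]]
label_plate 0.71 [344. 213.] 887 [[0.322, -0.067, -0.001], [0.365, -0.021, 0.004], [0.404, 0.025, 0.008]]
label_plate 0.64 [282. 230.] 1877 [[0.495, -0.129, 0.068], [0.534, -0.068, 0.076], [0.569, -0.011, 0.08]]
label_plate 0.64 [247. 133.] 1061 [[0.232, -0.426, -0.001], [0.275, -0.367, 0.006], [0.315, -0.308, 0.011]]
ledge 0.7 [306. 248.] 5915 [[0.468, -0.177, 0.004], [0.535, -0.009, 0.068], [0.587, 0.078, 0.088]]
carving 0.88 [424. 304.] 2199 [[0.501, 0.208, 0.004], [0.535, 0.25, 0.076], [0.56, 0.285, 0.163]]
chisel_pot 0.82 [182. 174.] 1748 [[0.48, -0.4, -0.002], [0.533, -0.346, 0.088], [0.559, -0.324, 0.17]]
gouge 0.7 [194. 268.] 894 [[0.646, -0.279, 0.004], [0.679, -0.203, 0.017], [0.70
[... 849 characters left out ...]
.51 [322. 227.] 4945 [[0.461, -0.179, 0.057], [0.513, -0.02, 0.072], [0.578, 0.074, 0.091]]
ledge 0.81 [322. 225.] 4970 [[0.461, -0.179, 0.057], [0.513, -0.021, 0.072], [0.579, 0.074, 0.091]]
carving 0.97 [202. 225.] 1389 [[0.472, 0.203, 0.007], [0.506, 0.231, 0.094], [0.551, 0.263, 0.166]]
chisel_pot 0.58 [489. 228.] 1346 [[0.486, -0.386, 0.001], [0.51, -0.355, 0.093], [0.544, -0.326, 0.178]]
chisel_pot 0.23 [406. 162.] 852 [[0.64, -0.281, 0.0], [0.666, -0.202, 0.021], [0.691, -0.081, 0.027]]
gouge 0.84 [408. 163.] 782 [[0.639, -0.281, 0.01], [0.667, -0.207, 0.021], [0.692, -0.079, 0.027]]
sanding_block 0.79 [287. 160.] 963 [[0.631, 0.025, 0.012], [0.667, 0.068, 0.036], [0.706, 0.11, 0.04]]
```

View pics/top0.png

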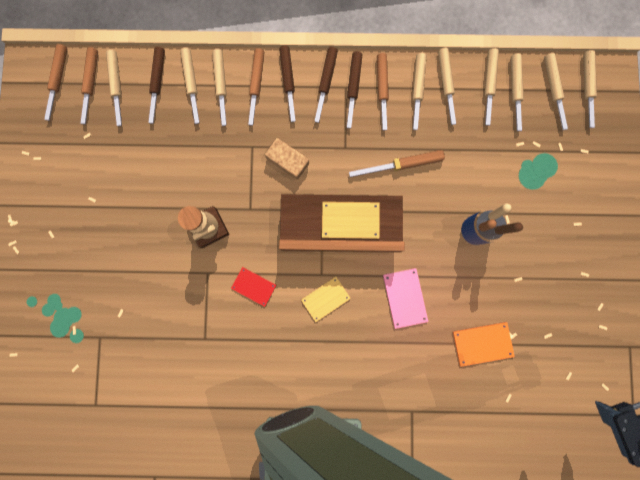

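View pics/scene0.png

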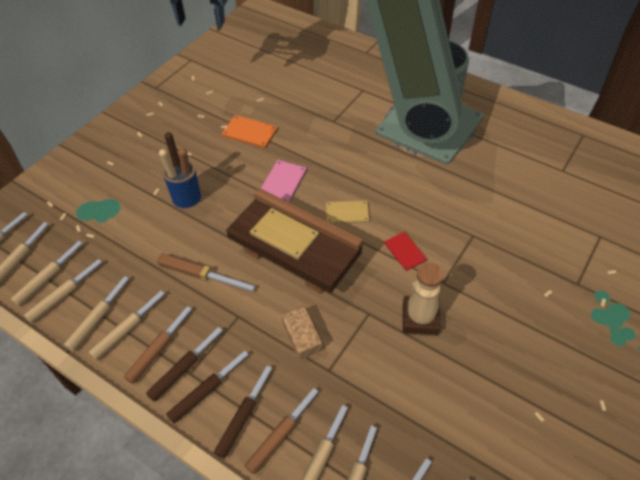

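```bash
python3 - <<'E'
from h import *
for cam in ("top","scene"):
    p,d=imaging.read_camera(cam);W=cloud(cam,d)
    a=[r["region"] for r in models.regions_of(cam,"label_plate")]
    for m in a:
        m=m&(d>0)
        X=W[m].astype(np.float32)
        if X[:,2].mean()<.06 : 
            continue
        print(cam,m.sum(),"rect",cv2.minAreaRect(X[:,:2]), "colour",p[m].mean(0))
    a=models.regions_of(cam,"ledge")[0]["region"]&(d>0)
    X=W[a]; r=X[(X[:,2]>.082)].astype(np.float32); print("rail",len(r),cv2.minAreaRect(r[:,:2]),np.round(r.min(0),3),np.round(r.max(0),3))
    for n in ("end_left","end_right","ledge","label_plate"):
        for t in models.tip_of(cam,n): 
            u,v=np.round(t["centre"]).astype(int); print(n,round(t["p"],2),u,v,np.round(W[v,u],3))
s=robot.read_state(); print(s["time"],s["position"],s["tool_rot"],s["grip_width"])
E
```

```text
Traceback (most recent call last):
cv2.error: OpenCV(4.12.0) /io/opencv/modules/imgproc/src/convhull.cpp:143: error: (-215:Assertion failed) total >= 0 && (depth == CV_32F || depth == CV_32S) in function 'convexHull'
```

```bash
cat > m.py <<'E'
from h import *
def rect(X):
    X=np.ascontiguousarray(X[:,:2],dtype=np.float32); return [np.round(np.array(q),4).tolist() for q in cv2.minAreaRect(X)]
def run():
  for cam in ("top","scene"):
    p,d=imaging.read_camera(cam);W=cloud(cam,d)
    for r in models.regions_of(cam,"label_plate"):
        m=r["region"]&(d>0); X=W[m]
        if .06<np.median(X[:,2]) and m.sum()<3000: 
            b=m&(p[...,0]>p[...,2]*1.6)&(p[...,0]>150)
            print(cam,"plate",m.sum(),rect(W[b]),np.round(np.median(X,0),4))
    L=models.regions_of(cam,"ledge")
    if L:
        X=W[L[0]["region"]&(d>0)]; 
        r=X[X[:,2]>.083+(.003 if cam=="top" else 0)]; print("rail",len(r),rect(r),np.round(r.min(0),3),np.round(r.max(0),3))
        r=X[X[:,2]>.060]; print("ledge top",rect(r),np.round(np.percentile(r,[1,99],axis=0),3).tolist())
    for n in ("end_left","end_right","ledge","label_plate"):
        for t in models.tip_of(cam,n): 
            u,v=np.round(t["centre"]).astype(int); print(n,round(t["p"],2),u,v,np.round(W[v,u],3))
  s=robot.read_state(); print(s["time"],s["position"],s["tool_rot"],s["grip_width"],s["force"])
if __name__=="__main__": run()
E
python3 m.py
```

```text
top plate 2016 [[0.5257, -0.0704], [0.1183, 0.0752], 89.8644] [ 0.5253 -0.0707  0.0794]
rail 1171 [[0.4712, -0.0518], [0.0203, 0.2569], 0.0889] [ 0.461 -0.18   0.086] [0.481 0.077 0.094]
ledge top [[0.5211, -0.0523], [0.1202, 0.2592], 0.072] [[0.461, -0.179, 0.068], [0.579, 0.075, 0.092]]
end_left 0.66 281 223 [0.518 0.075 0.072]
end_right 0.59 399 222 [ 0.524 -0.175  0.07 ]
ledge 0.98 337 222 [ 0.521 -0.043  0.078]
label_plate 0.95 328 301 [ 0.354 -0.028  0.012]
label_plate 0.9 254 283 [0.391 0.137 0.007]
label_plate 0.78 408 299 [ 0.361 -0.205  0.01 ]
label_plate 0.65 483 345 [ 0.264 -0.369  0.01 ]
scene plate 1804 [[0.5312, -0.0708], [0.0785, 0.1199], 0.1373] [ 0.5328 -0.0665  0.0761]
rail 954 [[0.4777, -0.0513], [0.0244, 0.261], 0.2263] [ 0.465 -0.182  0.083] [0.49  0.079 0.092]
ledge top [[0.5266, -0.0521], [0.1255, 0.2628], 0.09] [[0.467, -0.179, 0.061], [0.587, 0.078, 0.089]]
end_left 0.83 348 264 [0.522 0.078 0.066]
end_right 0.62 242 212 [ 0.488 -0.226 -0.004]
ledge 0.83 294 257 [ 0.568 -0.02   0.07 ]
label_plate 0.85 283 182 [ 0.367 -0.197  0.003]
label_plate 0.83 248 134 [ 0.284 -0.364  0.006]
label_plate 0.8 346 211 [ 0.363 -0.025  0.003]
label_plate 0.71 402 254 [0.398 0.138 0.001]
label_plate 0.64 285 232 [ 0.526 -0.072  0.07 ]
1.5 [ 0.20030247 -0.53900179  0.21397656] [ 3.14148182e+00 -1.40648019e-05  3.55806152e-01] 0.09135278702660342 [ 1.04554416 -0.82046224 -0.09245984]
```

```bash
python3 -m creep '2 3.1 0.4 0 0 0.1; 2 3.1 0.4 0 0 0.1; 2.5 3.1 0.4 0 0 0.1; 2.5 3.1 0.4 0 0 0.1; 2.5 3.1 0 0 0 0.1; 3 3.1 0 0 0 0.1; 3 3 0 0 0 0.1; 3 3 0 0 0 0.1; 3 3 0 0 0 0.1; 3.1 3 0 0 0 0.1; 3.1 3 0 0 0 0.1; 3.1 3.1 0 0 0 0.115' 4
```

```text
time: 2.7
position: [0.5294, -0.1706, 0.2302]
tool_rot: [3.141, 0.0, 1.575]
force: [0.1, 0.2, 0.3]
grip_width: 0.0398
grip_force: 0.0
```

```bash
python3 -m creep '0 0 0 0 0 0; 0 0 0 0 0 0; 0 0 0 0 0 0'
```

```text
time: 3.0
position: [0.5276, -0.1726, 0.2299]
tool_rot: [-3.141, 0.0, 1.57]
force: [-1.2, 0.6, -0.2]
grip_width: 0.0406
grip_force: 0.0
```

```bash
python3 -m creep '0 0 -3 0 0 0; 0 0 -3 0 0 0; 0 0 -3 0 0 0; 0 0 -3 0 0 0; 0 0 -1.5 0 0 0; 0 0 -1 0 0 0; 0 0 0 0 0 0; 0 0 0 0 0 0' && python3 - <<'E'
from h import *
o=[]
for cam,(r,c) in (("top",(170,270)),("scene",(150,190))):
    p,d=imaging.read_camera(cam); o.append(cv2.resize(p[r:r+110,c:c+160,::-1],(800,550)[:2] if 0 else (640,300) if 0 else (436,300)))
cv2.imwrite("pics/near.png",np.vstack(o))
print(robot.read_state()["position"])
E
```

```text
time: 3.8
position: [0.5286, -0.1728, 0.0858]
tool_rot: [3.14, 0.001, 1.57]
force: [-0.1, 0.2, 0.3]
grip_width: 0.04
grip_force: 0.0
[ 0.52897945 -0.17256806  0.08623217]
```

View pics/near.png

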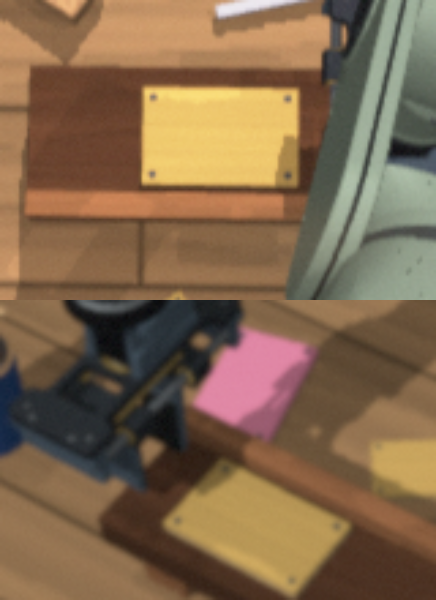

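The two fingers stand just beyond the plate's -y edge (crop row ~460–490 in the lower view), clear of the rail and spread across its width. Next I feel for the ledge top.

```bash
python3 -m creep '0 0 -0.5 0 0 0; 0 0 -0.4 0 0 0; 0 0 -0.2 0 0 0; 0 0 0 0 0 0'; for i in 1 2 3; do :; done
```

```text
time: 4.3
position: [0.528, -0.1719, 0.0735]
tool_rot: [-3.141, -0.0, 1.571]
force: [-0.4, -0.3, 0.4]
grip_width: 0.0403
grip_force: 0.0
```

```bash
python3 -m creep '0 0 -0.1 0 0 0; 0 0 -0.1 0 0 0; 0 0 0 0 0 0'
```

```text
time: 4.6
position: [0.5283, -0.172, 0.0719]
tool_rot: [-3.141, -0.0, 1.571]
force: [-0.5, 0.3, 0.1]
grip_width: 0.0401
grip_force: 0.0
```

```bash
python3 -m creep '0 0.8 0.1 0 0 0; 0 0.6 0 0 0 0; 0 0.3 0 0 0 0; 0 0.2 0 0 0 0; 0 0.2 0 0 0 0; 0 0.2 0 0 0 0; 0 0.2 0 0 0 0; 0 0.2 0 0 0 0'
```

```text
time: 5.4
position: [0.5284, -0.1452, 0.073]
tool_rot: [3.141, 0.001, 1.571]
force: [-0.1, -2.0, 0.3]
grip_width: 0.0399
grip_force: 0.7
```

```bash
python3 -m creep '0 0.3 0 0 0 0; 0 0.3 0 0 0 0; 0 0.3 0 0 0 0; 0 0.3 0 0 0 0; 0 0.3 0 0 0 0; 0 0.3 0 0 0 0'
```

```text
time: 6.0
position: [0.5283, -0.1268, 0.073]
tool_rot: [3.141, 0.0, 1.571]
force: [0.5, -1.8, -0.1]
grip_width: 0.04
grip_force: 0.8
```

```bash
python3 m.py | grep -v -e label -e end_
```

```text
top plate 1612 [[0.5266, -0.0413], [0.0752, 0.1013], 0.7376] [ 0.5268 -0.0379  0.0793]
top plate 1356 [[0.527, 0.2436], [0.0864, 0.0503], 16.1394] [0.5058 0.2311 0.0952]
rail 676 [[0.471, 0.0011], [0.1512, 0.0198], 89.8823] [ 0.461 -0.074  0.086] [0.481 0.077 0.094]
ledge top [[0.5212, -0.0085], [0.1206, 0.1723], 0.2005] [[0.461, -0.088, 0.067], [0.58, 0.076, 0.092]]
ledge 0.72 339 225 [ 0.515 -0.048  0.08 ]
scene plate 1873 [[0.5316, -0.0487], [0.1195, 0.0775], 89.8527] [ 0.5342 -0.0459  0.0761]
rail 751 [[0.5356, -0.0242], [0.149, 0.2098], 2.5863] [ 0.465 -0.132  0.083] [0.615 0.078 0.154]
ledge top [[0.5392, -0.0512], [0.1487, 0.2632], 0.8008] [[0.468, -0.173, 0.061], [0.587, 0.078, 0.089]]
ledge 0.78 294 257 [ 0.567 -0.021  0.068]
6.7 [ 0.52829354 -0.12701782  0.0729987 ] [ 3.14146236e+00 -1.97951097e-05  1.57073958e+00] 0.04015823745015479 [-0.28978352  0.08162883 -0.41086079]
```

Plate moving squarely with about 2 N. Continue.

```bash
python3 -m creep '0 0.3 0 0 0 0; 0 0.3 0 0 0 0; 0 0.3 0 0 0 0; 0 0.3 0 0 0 0; 0 0.3 0 0 0 0; 0 0.3 0 0 0 0; 0 0.3 0 0 0 0; 0 0.3 0 0 0 0; 0 0.3 0 0 0 0; 0 0.3 0 0 0 0; 0 0.3 0 0 0 0; 0 0.3 0 0 0 0'
```

```text
time: 7.9
position: [0.5283, -0.0908, 0.073]
tool_rot: [3.142, 0.0, 1.571]
force: [-0.4, -1.3, -0.3]
grip_width: 0.0402
grip_force: 0.7
```

```bash
python3 -m creep '0 0.3 0 0 0 0; 0 0.3 0 0 0 0; 0 0.3 0 0 0 0; 0 0.3 0 0 0 0; 0 0.3 0 0 0 0; 0 0.3 0 0 0 0; 0 0.3 0 0 0 0; 0 0.3 0 0 0 0; 0 0.3 0 0 0 0; 0 0.3 0 0 0 0; 0 0.3 0 0 0 0; 0 0.3 0 0 0 0'
```

```text
time: 9.1
position: [0.5283, -0.0547, 0.073]
tool_rot: [3.142, -0.0, 1.571]
force: [0.4, -1.4, 0.1]
grip_width: 0.04
grip_force: 0.7
```

```bash
python3 m.py | grep -v -e label -e end_
```

```text
top plate 1195 [[0.5265, 0.0348], [0.0735, 0.1099], 0.6792] [0.526  0.047  0.0792]
top plate 1287 [[0.5262, -0.3524], [0.0189, 0.0501], 49.6392] [ 0.5107 -0.3527  0.0932]
rail 262 [[0.4607, -0.0116], [0.0608, 0.17], 7.3106] [ 0.427 -0.092  0.086] [0.502 0.075 0.541]
ledge top [[0.5017, -0.0281], [0.2142, 0.1528], 87.9167] [[0.435, -0.135, 0.068], [0.579, 0.075, 0.538]]
scene plate 2028 [[0.5303, 0.0235], [0.1193, 0.0787], 89.4306] [0.5336 0.0262 0.076 ]
rail 624 [[0.542, -0.0509], [0.1524, 0.2599], 0.7264] [ 0.465 -0.182  0.083] [0.619 0.078 0.189]
ledge top [[0.5419, -0.0493], [0.1524, 0.2665], 0.7584] [[0.467, -0.179, 0.061], [0.588, 0.078, 0.09]]
ledge 0.74 294 256 [ 0.567 -0.021  0.071]
9.8 [ 0.52829689 -0.05504545  0.07297165] [ 3.14148643e+00 -2.17722239e-05  1.57066168e+00] 0.040127738900089444 [0.24778807 0.5873649  0.00802138]
```

```bash
python3 -m creep '0 0.3 0 0 0 0; 0 0.3 0 0 0 0; 0 0.3 0 0 0 0; 0 0.3 0 0 0 0; 0 0.3 0 0 0 0; 0 0.3 0 0 0 0; 0 0.3 0 0 0 0; 0 0.3 0 0 0 0; 0 0.3 0 0 0 0; 0 0.3 0 0 0 0; 0 0.2 0 0 0 0; 0 0.2 0 0 0 0'
```

```text
time: 11.0
position: [0.5283, -0.0208, 0.073]
tool_rot: [3.141, 0.0, 1.571]
force: [0.5, -1.4, -0.1]
grip_width: 0.0399
grip_force: 0.8
```

```bash
python3 -m creep '0 0 0 0 0 0; 0 -0.5 0 0 0 0; 0 -1 0 0 0 0; 0 -1.5 0 0 0 0; 0 -1 0 0 0 0; 0 0 2 0 0 0; 0 0 4 0 0 0; 0 0 4 0 0 0; 0 -2 4 0 0 0; 0 -3 3 0 0 0; 0 -2 0 0 0 0; 0 0 0 0 0 0'
```

```text
time: 12.2
position: [0.5284, -0.134, 0.244]
tool_rot: [3.139, 0.001, 1.567]
force: [-0.6, 0.2, 0.1]
grip_width: 0.04
grip_force: 0.0
```

```bash
python3 m.py | grep -v -e label -e end_; python3 - <<'E'
from h import *
o=[]
for cam,(r,c) in (("top",(170,180)),("scene",(180,240))):
    p,d=imaging.read_camera(cam); o.append(cv2.resize(p[r:r+150,c:c+220,::-1],(440,300)))
cv2.imwrite("pics/end.png",np.vstack(o))
E
```

```text
top plate 2054 [[0.5326, 0.0612], [0.1307, 0.0886], 89.368] [0.5253 0.0557 0.0793]
top plate 1385 [[0.5265, 0.2456], [0.0874, 0.0516], 19.1195] [0.5061 0.2312 0.095 ]
rail 790 [[0.4711, -0.0133], [0.0201, 0.176], 0.0431] [ 0.461 -0.101  0.086] [0.481 0.075 0.563]
ledge top [[0.521, -0.024], [0.1201, 0.2007], 0.1625] [[0.461, -0.119, 0.067], [0.579, 0.071, 0.092]]
ledge 0.95 339 225 [ 0.516 -0.048  0.067]
scene plate 1953 [[0.5321, 0.0573], [0.0775, 0.1194], 0.0219] [0.5333 0.0598 0.0761]
rail 956 [[0.4769, -0.0517], [0.0238, 0.2609], 0.1741] [ 0.465 -0.182  0.083] [0.489 0.079 0.092]
ledge top [[0.5276, -0.0499], [0.1254, 0.2668], 0.7813] [[0.468, -0.179, 0.062], [0.587, 0.077, 0.089]]
ledge 0.8 296 257 [ 0.566 -0.017  0.07 ]
12.9 [ 0.52834048 -0.13081665  0.24296405] [ 3.14151191e+00 -3.07356682e-05  1.57111573e+00] 0.03981454841993282 [ 0.71097501 -0.41428439  0.22144977]
```

View pics/end.png

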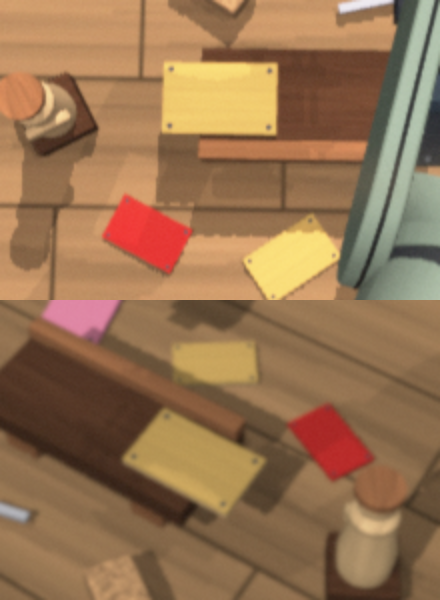

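The plate lies square on the ledge and sticks out from column 162 to 201 of its 162–277 span in the top crop, which is about 0.34 of its length. The carving and the block are where they were, and the gripper is clear.

```bash
python3 -c "
from cell import robot; print(robot.close_job())"
```

```text
the job is handed in; nothing more can be done
None
```

The label plate now sticks out about 39 mm (a third of its length) past the carving's end of the ledge, flat and square; the arm touched nothing else, and the job was handed in at about 13 s.

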